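Put the tall pedestal loupe away in its dock

TASK

Put the tall pedestal loupe away: lift it from the watchmaker's mat, carry it upright and set it down, without dropping it, standing inside the rim of the empty round dock. It is top-heavy and tips over easily, so do not let it fall, and leave the short loupe in its own dock and the bare ring mandrel where they stand.

Things in the scene. Friction and masses are not known exactly. Their poses are not given: they have to be found in the camera images.
- tall_loupe_mid (a point): Tall pedestal loupe, loose, upright on the mat: grey foot disc 50 mm across, 8 mm thick; steel rod 10 mm thick; on top a heavy dark steel lens barrel, an upright cylinder 34 mm across, 36 mm high. Total height 185 mm, 0.17 to 0.34 kg, tips over when leaning about 10 degrees. Point: on its axis half-way up, 92.5 mm above its underside; the barrel's middle is 74.5 mm higher. z up.
- dock_empty: Empty dock, fixed to the bench: round shallow aluminium dish, 92 mm outer diameter, upright rim 6 mm thick, rim top 10 mm above the bench; inside 80 mm across, flat floor 4 mm above the bench. Origin: centre of its underside, on the bench; z up. An identical second dock holds the short loupe.
- short_loupe_mid (a point): Short pedestal loupe, to be left alone: same foot, rod and barrel as the tall one but only 85 mm high, loose in the other dock (its top is 89 mm above the bench). It may stand on the way from the tall loupe to the empty dock. Point: on its axis half-way up, 42.5 mm above its underside.
- mandrel_mid (a point): Ring mandrel, to be left alone: bare tapered steel spike, no barrel, 180 mm high, 26 mm thick below, 12 mm at the tip, on a wooden foot disc 60 mm across, loose on the far left of the mat. Point: on its axis half-way up, 90 mm above its underside. Other small things around are lower than 30 mm; a glass dome and a screwdriver stand at the mat's far edge are lower than 100 mm.
Things that resemble listed ones, but are neither listed nor needed, are in the scene too. Leave any green look-alike of the part that bears short_loupe_mid alone. Leave any blue look-alike of the part that bears mandrel_mid alone.

How it is judged:
At the end, for the whole second after the job is handed in: The tall loupe stands at rest, upright within 5 degrees, its foot flat on the floor of the empty dock inside the rim (axis within 19 mm of the dock's centre, height within 3 mm). The short loupe is still upright within 20 mm of its place and the mandrel upright within 30 mm of its place (horizontal distance between tall_loupe_mid and dock_empty below 0.019 m and z of tall_loupe_mid in the frame of dock_empty between 0.092 and 0.0995 m and angle between tall_loupe_mid's own z axis and vertical below 0.09 rad and linear speed of tall_loupe below 0.02 m/s and distance of short_loupe_mid from where it was at the start of the episode below 0.02 m and angle between each of short_loupe_mid, mandrel_mid's own z axis and vertical below 0.15 rad and distance of mandrel_mid from where it was at the start of the episode below 0.03 m); the robot touches nothing.
It fails at once if the tall loupe tips over (leans more than 25 degrees) (angle between tall_loupe_mid's own z axis and vertical above 0.436 rad).
It fails at once if the tall loupe is dropped (falls freely faster than 0.5 m/s, from more than about 12 mm) (contact force between the fingers and tall_loupe below 0.05 N and linear speed of tall_loupe above 0.5 m/s).
It fails at once if the short loupe is knocked over (angle between short_loupe_mid's own z axis and vertical above 0.5 rad).
It fails at once if the mandrel is knocked over (angle between mandrel_mid's own z axis and vertical above 0.5 rad).
It also fails if it takes over 45 s, if anything falls off the work surface, if the arm or the gripper's body presses on something with over 40 N, if the wrist force passes 120 N, or if a joint passes its speed limit or range.

ROBOT

A 7-joint arm with a two-finger parallel gripper is mounted at the origin on the work surface. World frame = base frame: x ahead of the robot, y to its left, z up, the work surface at z = 0. Lengths are in m, angles in rad, forces in N, time in s.
With the tool pointing down it reaches from about 0.35 to 0.9 m from the base axis. Payload 8.1 kg.
Tool frame: the origin (TCP) lies at the centre of the arm's flange, where the gripper is bolted on; the fingertips stand 178 mm ahead of it and the grasp point (between the pads) lies 159 mm ahead of it; z points along the fingers, y is the line along which they close (so a half turn about z gives the same grasp; the last joint's range is limited). The gripper opens to 92 mm and grips with 3 to 60 N. Pads are 19 mm wide; open, the fingers measure 130 mm over their backs; the gripper's body (75 mm by 190 mm) begins 47 mm behind the grasp point.
Start: joints at [1.098, 0.434, 0.025, 1.573, -0.012, 1.134, -0.075], TCP at [0.226, -0.583, 0.405] pointing down, gripper open.
Joint ranges: [-2.62, 2.62], [-0.44, 2.09], [-1.27, 1.32], [0.08, 2.57], [-1.32, 4.46], [0.12, 2], [-2.74, 2.74]. Speed limits (rad/s): [2.22, 2.22, 3.01, 3.01, 3.14, 3.14, 3.14].

INTERFACE

Orientations are given as a rotation vector (axis times angle).
In Python, from cell import arm gives the robot as it stands. The module is installed in compiled form; this text tells all that it offers.
- The arm moves only by the shell command python3 -m inch 'ROWS' [FORCE]. ROWS is text: rows parted by semicolons, each of 5 numbers parted by spaces: the shift along the tool's x, y, z in m, then the turn about the tool's z in rad, then the finger opening in m, from 0 to 0.0918. In form: x y z roll fingers; .... A call has 1 to 5 rows; each row is the pose to reach, as a shift and turn from the pose commanded when the call began, along the tool's axes at that moment; what a row does not reach only later rows make up. A row lasts 1/10 s, in which the tool goes at most 50 mm and 8.59 degrees, less where a joint would pass 70% of its speed; a pose out of reach is approached as far as the arm can. A call with a gripper value outside its range is refused whole. The fingers move at their own pace and stop on an object; FORCE is the grip in N (left out, the last holds). Time passes only in rows, so rows that repeat a pose let the fingers close. It gives the time, the measured TCP pose, the force, the opening and the grip force at its end, in the units of the state.
- arm.observe(): the state, without advancing time (a new reading comes with each control period).
- arm.get_image(name): name is "scene" or "side" or "wrist"; returns the picture (384x512x3 uint8, red, green, blue); there is no depth.
- arm.get_calibration(name): a dict with "intrinsics" (3x3 intrinsics, pixels), "pose" (4x4, takes a point from camera to world coordinates). Camera axes: x right, y up, looking along -z (the intrinsics and any distortion apply to the point x, -y, -z); pixel columns grow to the right and rows downward; lengths in m; the calibration is good to about 2 mm. A picture is of the moment at which its call begins: read the wrist's pose just before it. get_calibration takes no time and is no camera call; for the wrist camera it gives the pose at the moment of the call.
- arm.sign_off(): hands the job in; it is judged then, once.
Trained networks look in the newest picture that a camera, given by its name, has taken for a name from the list of things; names that differ only in an ending like _2 or _b are one class to them, and where a whole thing is asked for, a point or a joint stands for the part that bears it (a point fixed in the world has none). Each returns a list of dicts, best first, with "conf" (0 to 1); they miss things now and then, are a little off and sometimes report something else, mostly with a low value. They report only what shows in the picture. A call takes as long as a camera call. They do not tell look-alikes from the thing itself.
- arm.look_for(camera, query): "point" ([row, column] in pixels, amid what is visible of it).
- arm.silhouettes(camera, query): "region" (384x512 bool, what is visible of it) and "point" ([row, column] in pixels, amid what is visible of it).
- arm.place_of(camera, query): "point" ([row, column] in pixels: a listed point, or the origin of a listed thing).
The state is a dict: "clock": time; "joints": joint angles; "dq": joint speeds; "joint_efforts": joint torques, N m; "position": TCP position; "ee_rot": TCP orientation; "force": force on the tool from outside, world axes, zero at the start; "ft_torque": the same for the moment, N m; "width": opening from 0.0 (shut) to 1.0 (fully open); "gripper_force": force on a finger pad.
Only numpy, scipy, OpenCV 4.12 (cv2) and the standard library are available. Lean on these libraries where they do the work, as an engineer would, in place of code of your own. Each camera call takes 0.05 s, during which the arm holds its last target. There are 200 camera calls.

## Working session

There is one attempt and no reset: what is moved stays moved. The work goes in short steps, Python scripts to look and compute and a shell command to move; the robot and the scene stay as the last step left them, time stands still between calls to the robot, and variables do not carry over. Pictures are saved under pics/ and viewed, at most 10 in all, crops included, and the job is handed in when it is done.

```bash
mkdir -p pics; cat > h.py <<'E'
import numpy as np, cv2
from cell import arm
def ray(cam,pt):
    c=arm.get_calibration(cam);K=np.array(c["intrinsics"]);T=np.array(c["pose"])
    d=np.linalg.inv(K)@[pt[1],pt[0],1]; d=T[:3,:3]@[d[0],-d[1],-d[2]]
    return T[:3,3],d/np.linalg.norm(d)
def atz(cam,pt,z):
    o,d=ray(cam,pt); return o+d*(z-o[2])/d[2]
def tri(rs):
    A=sum(np.eye(3)-np.outer(d,d) for o,d in rs);b=sum((np.eye(3)-np.outer(d,d))@o for o,d in rs)
    return np.linalg.solve(A,b)
def save(cam,n): 
    im=arm.get_image(cam); cv2.imwrite("pics/"+n,im[:,:,::-1]); return im
E
python3 - <<'E'
from h import *
np.set_printoptions(precision=3,suppress=True)
a=save("scene","s1.png");b=save("side","d1.png")
cv2.imwrite("pics/both.png",cv2.resize(np.hstack([a,b])[:,:,::-1],(800,300)))
Z=dict(tall_loupe_mid=.0925,dock_empty=0,short_loupe_mid=.0465,mandrel_mid=.09)
for cam in("scene","side"):
  for q,z in Z.items():
    for r in arm.place_of(cam,q): print(cam,q,round(r["conf"],2),np.round(r["point"]),atz(cam,r["point"],z))
s=arm.observe();print(s)
E
```

```text
scene tall_loupe_mid 0.69 [169. 358.] [0.487 0.208 0.093]
scene dock_empty 0.64 [218. 260.] [0.601 0.021 0.   ]
scene short_loupe_mid 0.72 [143. 165.] [ 0.468 -0.265  0.046]
scene short_loupe_mid 0.71 [149. 202.] [ 0.467 -0.163  0.046]
scene mandrel_mid 0.96 [223. 380.] [0.622 0.26  0.09 ]
scene mandrel_mid 0.87 [263. 381.] [0.708 0.266 0.09 ]
side tall_loupe_mid 0.59 [277. 272.] [0.486 0.2   0.093]
side dock_empty 0.84 [235. 251.] [0.588 0.029 0.   ]
side short_loupe_mid 0.94 [181. 332.] [ 0.462 -0.168  0.046]
side short_loupe_mid 0.56 [162. 338.] [ 0.467 -0.261  0.046]
side mandrel_mid 0.61 [282. 179.] [0.612 0.257 0.09 ]
{'clock': 0.5, 'joints': array([ 1.098,  0.435,  0.025,  1.573, -0.012,  1.134, -0.075]), 'dq': array([ 0.001, -0.   ,  0.   , -0.001, -0.001,  0.001,  0.001]), 'joint_efforts': array([ -0.001, -66.715,   0.983, -31.457,  -0.061,   0.034,   0.   ]), 'position': array([ 0.226, -0.583,  0.405]), 'ee_rot': array([-3.088, -0.577, -0.   ]), 'force': array([ 0.386, -0.188,  0.344]), 'ft_torque': array([ 0.001, -0.054, -0.028]), 'gripper_force': 0.0, 'width': 1.0023375949606717}
```

View pics/s1.png

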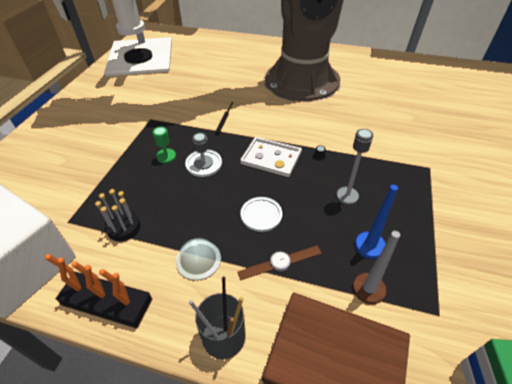

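View pics/d1.png

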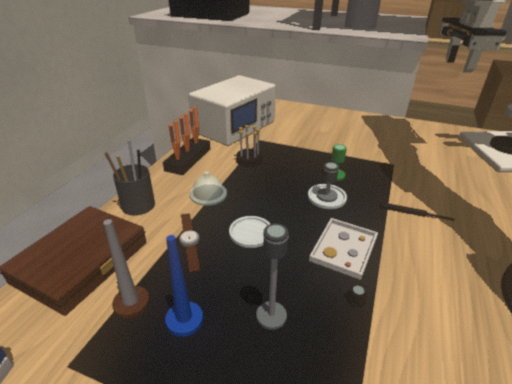

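The scene view shows the tall loupe (barrel at col 363, row 140; foot at 348, 195), the empty dock (261, 214), the short loupe in its dock (202, 150), and the green and blue look-alikes at (163, 145) and (380, 225). The real mandrel is at (380, 265). The side view agrees, so I'm moving towards the tall loupe.

```bash
python3 -m inch '.016 -.019 0 0 .0918; .044 -.053 0 0 .0918; .075 -.091 0 0 .0918; .106 -.129 0 0 .0918; .137 -.166 0 0 .0918'; python3 -m inch '.031 -.038 0 0 .0918; .062 -.076 0 0 .0918; .093 -.114 0 0 .0918; .124 -.151 0 0 .0918; .155 -.189 0 0 .0918'
```

```text
clock: 1.0
position: [0.2939, -0.3766, 0.4048]
ee_rot: [3.088, 0.577, 0.0]
force: [1.4, -0.3, -0.8]
width: 1.0
gripper_force: 0.0
clock: 1.5
position: [0.37, -0.1444, 0.4051]
ee_rot: [3.087, 0.577, 0.001]
force: [1.4, 0.1, 0.3]
width: 0.999
gripper_force: 0.0
```

```bash
python3 -m inch '.03 -.036 0 0 .0918; .06 -.072 0 0 .0918; .09 -.108 0 0 .0918; .115 -.138 0 0 .0918; .13 -.156 0 0 .0918'; python3 -m inch '0 0 0 0 .0918; 0 0 0 0 .0918'
cat > m.py <<'E'
from h import *
from scipy.spatial.transform import Rotation as R
np.set_printoptions(precision=4,suppress=True)
im=save("wrist","w1.png")
save("scene","s2.png");save("side","d2.png")
for q,z in dict(tall_loupe_mid=.0925,dock_empty=0).items():
  rs=[]
  for cam in("wrist","scene","side"):
    for r in arm.place_of(cam,q): print(cam,q,round(r["conf"],2),np.round(r["point"]),atz(cam,r["point"],z))
    sl=arm.silhouettes(cam,q)
    for r in sl:
        ys,xs=np.nonzero(r["region"]); print("  sil",round(r["conf"],2),ys.min(),ys.max(),xs.min(),xs.max())
s=arm.observe();print(s["position"],s["clock"]);print(R.from_rotvec(s["ee_rot"]).as_matrix())
E
python3 m.py
```

```text
clock: 2.0
position: [0.4352, 0.0494, 0.4051]
ee_rot: [-3.086, -0.582, -0.002]
force: [-0.9, 0.7, 0.5]
width: 1.002
gripper_force: 0.0
clock: 2.2
position: [0.4346, 0.0462, 0.4046]
ee_rot: [3.088, 0.579, -0.001]
force: [-0.2, -0.6, -0.6]
width: 0.998
gripper_force: 0.0
wrist tall_loupe_mid 0.64 [205. 412.] [ 0.4785 -0.133   0.0925]
wrist tall_loupe_mid 0.59 [ 88. 132.] [0.4859 0.2011 0.0925]
  sil 0.69 52 116 51 180
scene tall_loupe_mid 0.78 [171. 359.] [0.4925 0.211  0.0925]
  sil 0.9 128 204 337 374
side tall_loupe_mid 0.82 [278. 273.] [0.4842 0.202  0.0925]
  sil 0.87 222 328 255 287
wrist dock_empty 0.91 [ 69. 316.] [0.5911 0.0203 0.    ]
  sil 0.83 27 103 282 353
  sil 0.64 197 231 241 281
side dock_empty 0.65 [231. 251.] [0.593  0.0158 0.    ]
  sil 0.98 216 247 229 269
[0.4347 0.0462 0.4047] 2.95
[[ 0.9324  0.3614  0.    ]
 [ 0.3614 -0.9324 -0.    ]
 [ 0.      0.     -1.    ]]
```

View pics/w1.png

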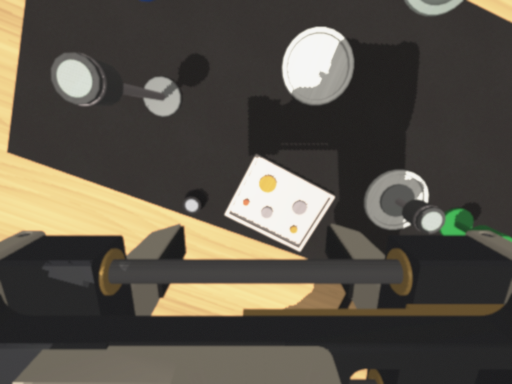

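The wrist view shows the tall loupe with its lens top at (row 78, col 75) and foot at (96, 162). The empty dock rim is centred at (65, 317). The network's 0.64 hit at (205, 412) is the short loupe. I'll compute positions from these features.

```bash
python3 - <<'E'
from h import *
from scipy.spatial.transform import Rotation as R
np.set_printoptions(precision=4,suppress=True)
t=atz("wrist",(78,75),.185);f=atz("wrist",(96.5,162),.008);d=atz("wrist",(65.5,317.5),.009)
print("top",t,"foot",f,"dock",d)
s=arm.observe();M=R.from_rotvec(s["ee_rot"]).as_matrix()
for p in(t,f,d):print(M.T@(p-s["position"]))
E
```

```text
top [0.4846 0.2007 0.185 ] foot [0.4846 0.1996 0.008 ] dock [0.5937 0.0219 0.009 ]
[ 0.1023 -0.1261  0.2197]
[ 0.1019 -0.125   0.3967]
[0.1395 0.0801 0.3957]
```

```bash
python3 -m inch '.02 -.025 0 0 .0918; .05 -.062 0 0 .0918; .08 -.099 0 0 .0918; .097 -.12 0 0 .0918; .102 -.1257 0 0 .0918'; python3 -m inch '0 0 0 0 .0918; 0 0 0 0 .0918; 0 0 0 0 .0918'; python3 - <<'E'
from h import *
np.set_printoptions(precision=4,suppress=True)
save("wrist","w2.png"); s=arm.observe(); print(s["position"],s["ee_rot"])
E
```

```text
clock: 3.45
position: [0.4845, 0.2037, 0.4046]
ee_rot: [-3.085, -0.584, -0.0]
force: [0.6, 0.2, -0.9]
width: 0.996
gripper_force: 0.0
clock: 3.75
position: [0.4843, 0.1987, 0.4047]
ee_rot: [3.088, 0.574, -0.001]
force: [0.6, -0.0, 0.4]
width: 1.005
gripper_force: 0.0
[0.4844 0.1988 0.4048] [3.0878 0.5741 0.    ]
```

View pics/w2.png

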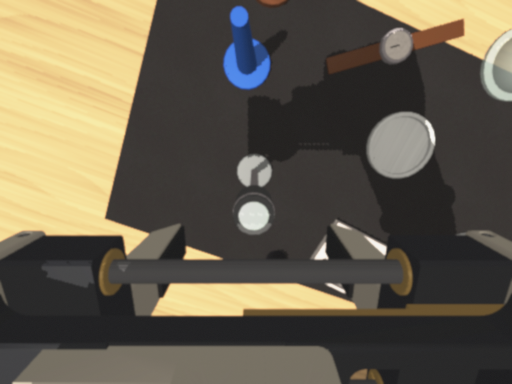

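The lens top is at (213, 254), centred between the fingers to about 1.5 mm. I'm descending with a small correction, then closing gently.

```bash
python3 -m inch '.0005 -.0014 .015 0 .0918; .0005 -.0014 .035 0 .0918; .0005 -.0014 .055 0 .0918; .0005 -.0014 .07 0 .0918; .0005 -.0014 .078 0 .0918'; python3 -m inch '0 0 0 0 .075; 0 0 0 0 .065; 0 0 0 0 .058; 0 0 0 0 .052; 0 0 0 0 .047' 10;  python3 -m inch '0 0 0 0 .043; 0 0 0 0 .04; 0 0 0 0 .037; 0 0 0 0 .034; 0 0 0 0 .031' 10; python3 -m inch '0 0 0 0 .025; 0 0 0 0 .025; 0 0 0 0 .025' 30
```

```text
clock: 4.3
position: [0.4841, 0.2005, 0.3257]
ee_rot: [3.088, 0.575, -0.002]
force: [-0.5, -0.5, 0.6]
width: 1.002
gripper_force: 0.0
clock: 4.8
position: [0.4845, 0.2018, 0.3272]
ee_rot: [-3.088, -0.577, -0.001]
force: [-0.1, -0.9, -0.1]
width: 0.614
gripper_force: 0.0
clock: 5.3
position: [0.4844, 0.2016, 0.3267]
ee_rot: [3.088, 0.577, 0.0]
force: [0.2, -1.4, 0.5]
width: 0.369
gripper_force: 10.0
clock: 5.6
position: [0.4844, 0.2015, 0.3267]
ee_rot: [3.088, 0.577, 0.0]
force: [1.3, -1.9, -0.0]
width: 0.361
gripper_force: 30.0
```

```bash
python3 -m inch '0 0 -.004 0 .025; 0 0 -.012 0 .025; 0 0 -.024 0 .025; 0 0 -.036 0 .025; 0 0 -.042 0 .025' 40; python3 -m inch '0 0 0 0 .025; 0 0 0 0 .025'; python3 - <<'E'
from h import *
np.set_printoptions(precision=4,suppress=True)
a=save("scene","s3.png");b=save("side","d3.png"); s=arm.observe(); print(s["position"],s["force"],s["ft_torque"],s["width"])
cv2.imwrite("pics/c3.png",np.hstack([cv2.resize(x,(400,400)) for x in (a[70:270,260:460],b[150:350,170:370])])[:,:,::-1])
E
```

```text
clock: 6.1
position: [0.4846, 0.2021, 0.3706]
ee_rot: [-3.087, -0.578, -0.003]
force: [0.4, -0.7, -2.9]
width: 0.363
gripper_force: 40.0
clock: 6.3
position: [0.4843, 0.2016, 0.3688]
ee_rot: [3.088, 0.577, 0.0]
force: [-0.3, 1.3, -3.0]
width: 0.364
gripper_force: 40.0
[0.4842 0.2016 0.3683] [-0.9859 -0.5446 -3.7808] [ 0.0413  0.0117 -0.0251] 0.36109656568217513
```

View pics/c3.png

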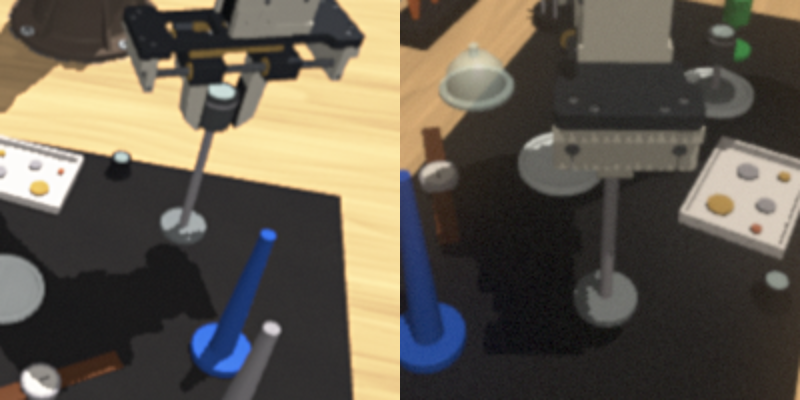

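The loupe is held, hanging straight below the gripper (rod and foot in line under the barrel), with the foot clear of the mat. Next I carry it over the dock.

```bash
python3 -m inch '.001 .006 0 0 .025; .003 .018 0 0 .025; .006 .036 0 0 .025; .01 .056 0 0 .025; .014 .078 0 0 .025'; python3 -m inch '.004 .022 0 0 .025; .008 .044 0 0 .025; .012 .066 0 0 .025; .016 .086 0 0 .025; .019 .103 0 0 .025';python3 -m inch '.0025 .014 0 0 .025; .0037 .022 0 0 .025; .0042 .026 0 0 .025; .0042 .026 0 0 .025; .0042 .026 0 0 .025'; python3 - <<'E'
from h import *
np.set_printoptions(precision=4,suppress=True)
a=save("scene","s4.png");b=save("side","d4.png");save("wrist","w4.png"); s=arm.observe(); print(s["position"],s["force"],s["ft_torque"],s["width"])
cv2.imwrite("pics/c4.png",np.hstack([cv2.resize(x,(400,400)) for x in (a[80:280,160:360],b[120:320,150:350])])[:,:,::-1])
for cam in("wrist","scene","side"):
    for r in arm.silhouettes(cam,"dock_empty"):
        ys,xs=np.nonzero(r["region"]);print(cam,round(r["conf"],2),ys.min(),ys.max(),xs.min(),xs.max())
    for r in arm.place_of(cam,"dock_empty"): print(cam,r["conf"],atz(cam,r["point"],0))
    for r in arm.place_of(cam,"tall_loupe_mid"): print(cam,r["conf"],atz(cam,r["point"],.0925+.042))
E
```

```text
clock: 6.9
position: [0.5263, 0.1325, 0.3685]
ee_rot: [3.088, 0.577, -0.0]
force: [0.7, -0.5, -3.2]
width: 0.364
gripper_force: 40.0
clock: 7.4
position: [0.5814, 0.0424, 0.3683]
ee_rot: [3.088, 0.574, -0.001]
force: [-0.4, -0.2, -2.8]
width: 0.363
gripper_force: 40.0
clock: 7.9
position: [0.5935, 0.0231, 0.3688]
ee_rot: [-3.087, -0.579, 0.0]
force: [-0.3, -0.0, -3.6]
width: 0.365
gripper_force: 40.0
[0.5936 0.023  0.3688] [ 0.7189 -0.4572 -2.8391] [-0.0508  0.0548 -0.0046] 0.3634688716862952
wrist 0.67 142 211 221 291
wrist 0.87 [0.5939 0.0174 0.    ]
wrist 0.64 [0.5908 0.0207 0.1345]
scene 0.77 202 231 241 281
scene 0.93 [0.5931 0.0223 0.    ]
scene 0.8 [0.5925 0.0228 0.1345]
side 0.87 219 246 229 270
side 0.83 [0.5925 0.0211 0.    ]
side 0.69 [0.5915 0.0188 0.1345]
```

View pics/c4.png

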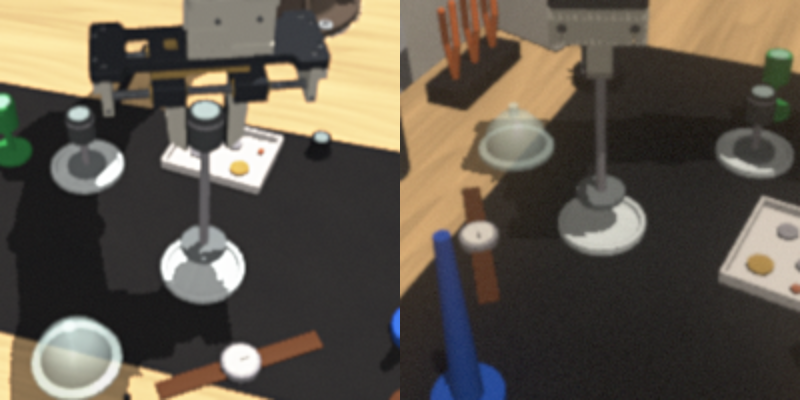

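The loupe hangs upright over the empty dock. The foot appears above the dock only because it is still raised, and the axes agree to about 2 mm. I'm lowering it.

```bash
python3 -m inch '0 0 .006 0 .025; 0 0 .015 0 .025; 0 0 .024 0 .025; 0 0 .031 0 .025; 0 0 .034 0 .025'; python3 -m inch '0 0 0 0 .025; 0 0 .001 0 .025; 0 0 .002 0 .025; 0 0 .002 0 .025'; python3 -m inch '0 0 .001 0 .025; 0 0 .001 0 .025; 0 0 .001 0 .025'; python3 -m inch '0 0 .0007 0 .025; 0 0 .0007 0 .025; 0 0 .0007 0 .025'
```

```text
clock: 9.0
position: [0.5935, 0.022, 0.3333]
ee_rot: [-3.088, -0.577, 0.003]
force: [-0.5, 0.1, -3.0]
width: 0.364
gripper_force: 40.0
clock: 9.4
position: [0.5939, 0.0222, 0.3329]
ee_rot: [3.088, 0.577, 0.0]
force: [0.2, 0.7, -3.0]
width: 0.366
gripper_force: 40.0
clock: 9.7
position: [0.5939, 0.0222, 0.3318]
ee_rot: [3.088, 0.577, 0.0]
force: [0.0, 0.2, -2.3]
width: 0.364
gripper_force: 40.0
clock: 10.0
position: [0.5938, 0.0222, 0.331]
ee_rot: [3.088, 0.577, -0.0]
force: [-0.2, 0.4, -4.0]
width: 0.365
gripper_force: 40.0
```

```bash
python3 -m inch '0 0 .0007 0 .025; 0 0 .0007 0 .025; 0 0 .0007 0 .025'; python3 -m inch '0 0 .0005 0 .025; 0 0 .0005 0 .025; 0 0 .0005 0 .025'
```

```text
clock: 10.3
position: [0.594, 0.0222, 0.3307]
ee_rot: [3.088, 0.577, 0.001]
force: [-0.9, -1.1, 2.6]
width: 0.364
gripper_force: 40.0
clock: 10.6
position: [0.5941, 0.0222, 0.3307]
ee_rot: [3.088, 0.577, 0.002]
force: [-0.5, 0.1, 5.6]
width: 0.362
gripper_force: 40.0
```

Contact: the force rose from −3 N to +5.6 N, so the foot is on the floor. Now I reduce the grip and release slowly.

```bash
python3 -m inch '0 0 0 0 .025; 0 0 0 0 .025; 0 0 -.0005 0 .025; 0 0 -.0005 0 .025' 5; python3 -m inch '0 0 0 0 .034; 0 0 0 0 .036; 0 0 0 0 .038; 0 0 0 0 .042; 0 0 0 0 .048'; python3 -m inch '0 0 0 0 .06; 0 0 0 0 .075; 0 0 0 0 .0918; 0 0 0 0 .0918; 0 0 0 0 .0918'; python3 - <<'E'
from h import *
a=save("scene","s5.png");b=save("side","d5.png"); s=arm.observe(); print(s["position"],s["force"],s["width"])
cv2.imwrite("pics/c5.png",np.hstack([cv2.resize(x,(400,400)) for x in (a[80:280,160:360],b[120:320,150:350])])[:,:,::-1])
E
```

```text
clock: 11.0
position: [0.5941, 0.022, 0.3306]
ee_rot: [3.088, 0.577, 0.001]
force: [1.0, -1.0, 3.7]
width: 0.368
gripper_force: 5.0
clock: 11.5
position: [0.5937, 0.0223, 0.3301]
ee_rot: [-3.088, -0.578, 0.001]
force: [0.2, 0.7, -0.6]
width: 0.501
gripper_force: 0.0
clock: 12.0
position: [0.5938, 0.0222, 0.3303]
ee_rot: [3.088, 0.577, -0.0]
force: [0.0, 0.5, 0.5]
width: 0.91
gripper_force: 0.0
[0.59382053 0.02215804 0.33032195] [-0.42256831  0.35671674  0.29542043] 0.9784325080967057
```

View pics/c5.png

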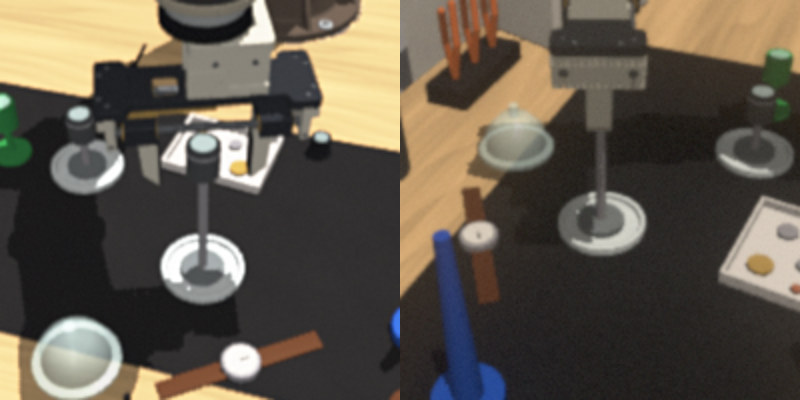

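The loupe stands centred and upright in the dock, with the fingers open and clear. I'm raising the arm straight up.

```bash
python3 -m inch '0 0 -.01 0 .0918; 0 0 -.03 0 .0918; 0 0 -.055 0 .0918; 0 0 -.08 0 .0918; 0 0 -.095 0 .0918'; python3 -m inch '0 0 0 0 .0918; 0 0 0 0 .0918; 0 0 0 0 .0918'; python3 - <<'E'
from h import *
a=save("scene","s6.png");b=save("side","d6.png")
cv2.imwrite("pics/c6.png",cv2.resize(np.hstack([a,b])[:,:,::-1],(800,300)))
E
```

```text
clock: 12.6
position: [0.594, 0.0224, 0.4283]
ee_rot: [3.088, 0.578, 0.005]
force: [0.0, 0.3, 0.6]
width: 0.999
gripper_force: 0.0
clock: 12.9
position: [0.5935, 0.022, 0.4244]
ee_rot: [-3.088, -0.577, 0.002]
force: [0.1, 0.3, -1.4]
width: 0.996
gripper_force: 0.0
```

View pics/c6.png

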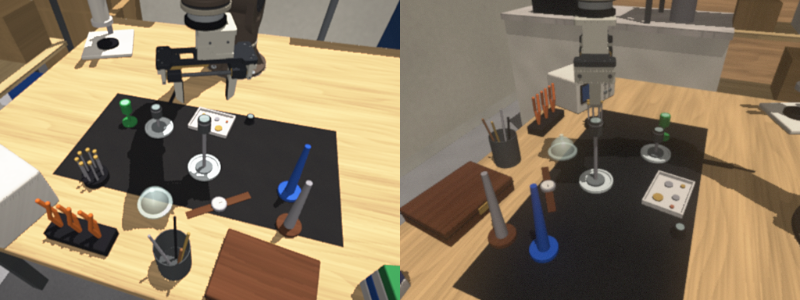

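Both views show the tall loupe standing upright in the dock at (204, 165) left and (596, 180) right. The gripper is clear and everything else is in its place.

```bash
python3 -c "
from cell import arm
print(arm.sign_off())"
```

```text
the job is handed in; nothing more can be done
None
```

The job is handed in: the tall loupe stands upright near the centre of the empty dock, released and clear of the gripper, and the short loupe and mandrel look undisturbed in the final pictures; sign-off returned no verdict.

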